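# Find and mark the high spot of a tube rotator's wheel

### The arm

A 7-joint arm with a two-finger parallel gripper is mounted at the origin on the work surface. World frame = base frame: x ahead of the robot, y to its left, z up, the work surface at z = 0. Lengths are in mm, angles in degrees, forces in N, time in s.
With the tool pointing down it reaches from about 400 to 850 mm from the base axis. Payload 6.9 kg.
Tool frame: the origin (TCP) lies on the centre line of the jaws, within the pads' length; the fingertips stand tips_ahead ahead of it and the grasp point (between the pads) is the TCP (tips_ahead is the distance from the TCP to the fingertips, in mm); z points along the fingers, y is the direction in which the jaws open and shut (so a half turn about z gives the same grasp; the last joint's range is limited). The gripper opens to 85 mm and grips with 20 to 120 N. Pads are 22 mm wide; open, the fingers measure 114 mm over their backs; the gripper's body (76 mm by 85 mm) begins 54 mm behind the grasp point. The pads swing forward as they close: fully open they stand 13 mm farther back than shut.
Start: joints at [73.768, 29.078, -13.613, 85.955, 7.202, 65.827, -8.869], TCP at [236.894, -578.354, 250.275] pointing down, gripper open.
Joint ranges: [-176.47, 176.47], [-13.61, 117.27], [-81.72, 77.17], [0.22, 143.17], [-87.28, 267.28], [10, 112.55], [-165.47, 165.47]. Speed limits (degrees/s): [136.94, 136.94, 180, 180, 180, 180, 180].

### API

Orientations are given as a 3x3 rotation matrix whose columns are the frame's x, y, z axes.
In Python, from station import movep, move_l, move_j, gripper_to, sleep, ik, state, capture, MotionError, job_done, tips_ahead gives the robot as it stands. Calls block until the motion is done:
- movep(position, orientation): joint-space move of the TCP to a pose.
- move_l(position, vel=150, rot=None): straight line of the TCP; rot=None keeps the orientation; vel is the mean speed in mm/s.
- move_j(angles): joint-space move.
- gripper_to(opening): finger opening in mm; the grip force is fixed at half the most; returns when the fingers have stopped.
- sleep(seconds).
- ik(position, orientation): joint angles nearest the present ones, or None.
- state(): the state.
- capture(name): name is "scene" or "top" or "wrist"; returns a dict with "color" (480x640x3 uint8, red, green, blue), "z_map" (480x640 float32, mm along the optical axis (not along the pixel's ray), 0 where there is no reading), "fx", "fy", "cx", "cy" (pixels), "T" (4x4, takes a point from camera to world coordinates); the wrist camera has in their place "hand_eye" (4x4, takes a point from camera to tool coordinates, whose origin is the TCP and whose axes are the flange's). Camera axes: x right, y up, looking along -z (the intrinsics and any distortion apply to the point x, -y, -z); pixel columns grow to the right and rows downward; lengths in mm; the calibration is good to about 2 mm. A picture is of the moment at which its call begins: read the wrist's pose just before it.
A pose or a line that the arm cannot do raises MotionError and nothing moves.
- job_done(): hands the job in, once; it reports no verdict.
The state is a dict: "t": time; "qpos": joint angles; "joint_velocities": joint speeds; "effort": joint torques, N m; "ee_pos": TCP position; "orientation": TCP orientation; "force": force on the tool from outside, world axes, zero at the start; "wrist_torque": the same for the moment, N m; "width": finger opening in mm.
Only numpy, scipy, OpenCV 4.12 (cv2) and the standard library are available. Lean on these libraries where they do the work, as an engineer would, in place of code of your own. Each camera call takes 0.05 s, during which the arm holds its last target.

### The job

The white tube wheel of the rotator sits off-centre on its hub: turn it slowly by its black knob, find its high spot with the red pointer gauge, and leave the wheel standing with the high spot at the gauge's feeler. Then take the green paint marker out of the rack, hold it square to the sloping wheel, touch its nib lightly on the wheel's white face right beside the feeler, and stand the marker back in the rack. Do not touch the gauge, and leave the wheel at its high spot and everything else on the bench where it is.

Things in the scene. Friction and masses are not known exactly. Their poses are not given: they have to be found in the camera images.
- rotator: Fixed tube rotator: base plate 215 x 400 x 12 mm, white motor housing, a drum on an inclined spindle facing the robot. Origin: on the bench straight below the wheel's centre; x away from the robot, y left, z up. The wheel's centre (in the white face) is at (0, 0, 165) mm, the face's outward normal (-0.5, 0, 0.866): it slopes 30 degrees from level, lower edge towards -x.
- wheel: White tube wheel 200 mm across, 8 mm thick, clamped 4 mm off-centre in an unknown direction on an aluminium flange 132 mm across, 4 mm proud of it. Its rim rises and falls smoothly by 8 mm a turn: one high, one low spot. Origin: on the spindle axis in the white face, z outward. A nut on the axis, 24 mm across, stands 16 mm above the face. Turns endlessly, stiffly (0.1 N m); stays put.
- spindle (a joint): Turn of the drum, rad, growing counter-clockwise as seen looking onto the face (right-handed about the outward axis); endless. At 0 the knob is at the upper end of the slope, straight away from the robot's side.
- knob_grip (a point): Point to grip, on the knob's axis 30 mm above the white face. Black round hand knob, 24 mm in diameter, from 10 to 48 mm above the white face, standing square on the flange 50 mm from the spindle axis; it revolves freely on its pin. z: its axis, outward.
- gauge: Run-out gauge, fixed, left (+y) of the wheel on a blue magnetic base: a ball feeler 8 mm across, pressed lightly on the rim, moves a red pointer 90 mm long over a white scale. Nothing stands above the plane of the white face. Origin: wheel's centre; x up the slope, y to the gauge, z outward. Feeler ball at about (0, 104, -4) mm, pointer's pivot at (-12, 104, -14) mm.
- mark_spot (a point): Fixed point in the plane of the white face, on the plain outer band right beside the feeler, 95.5 mm from the spindle axis towards the gauge: where the nib must touch. z is the outward normal of the face.
- marker: Paint marker 130 mm long, aluminium barrel 20 mm in diameter with green ends, 35 g, nib down in a hole of the red rack. Origin: the tip of the nib; z runs along it to the top. Nib 6 mm in diameter, 10 mm long, then a cone, then cylindrical from 24 to 130 mm. It balances 88 mm from the nib: gripped far from there it swings when tilted. It may lean up to 5 degrees in its hole.
- nib (a point): The tip of the marker's nib (the marker's origin).
- rack: Fixed red rack block 160 x 60 x 55 mm with three holes of 25 mm, 45 mm deep, at x = -50, 0 and 50 mm in its frame. Origin: centre of its underside; x along the row, z up. Standing in a hole the nib is 10 mm above the bench. The marker and the two tubes stand in the three holes in any order.
- tube_a: Loose capped tube, 17 mm in diameter, 118 mm long, cap 22 mm, blue, standing in a hole of the rack. Origin: its lower tip. Leave it.
- tube_b: The same with an orange cap. Leave it.
- reagent_bottle: Loose white jar with grey cap, 84 mm in diameter, 165 mm high; origin under its centre. Leave it.
- media_bottle: Loose glass bottle with blue cap, 70 mm in diameter, 150 mm high; origin under its centre. Leave it.
- microplate: Loose white well plate 85 x 127 x 14 mm; origin under its centre. Leave it.
- timer: Loose grey bench timer 70 x 75 x 22 mm; origin under its centre. Leave it.
- pointer (a joint): Swing of the gauge's red pointer, rad, counter-clockwise as seen looking onto the wheel's face; 0 when it points straight away from the spindle (along y of gauge). A rim 1 mm higher swings it by about 0.083 rad; it reads about 0 on an average rim and is highest (most positive, pointer's tip lowest down the slope) when the high spot is at the feeler.
Things that resemble listed ones, but are neither listed nor needed, are in the scene too. Several things have the shape of the rack; the one meant has the colours described above. What is shaped like the marker but yellow is not meant.

How it is judged (in metres and radians):
On the way, in this order (a step that is already met when the one before it is completed fails the run):
1. the wheel stands still with its high spot at the feeler: the pointer reads within 0.012 rad of its highest (about 15 degrees of wheel either way), for half a second (value of joint pointer above 0.3 rad and velocity of joint spindle between -0.05 and 0.05 rad/s), for 0.5 s.
2. the marker is lifted out of the rack: nib higher than 70 mm above the bench, the wheel still at its high spot (z of nib in the frame of rack above 0.07 m and value of joint pointer above 0.3 rad), for 0.1 s.
3. the nib touches the wheel within 12 mm of the mark spot, the marker square to the face within 15 degrees, the wheel at its high spot (distance between nib and mark_spot below 0.012 m and contact force between marker and wheel above 0.2 N and angle between the z axis of marker and the z axis of mark_spot, either way round below 0.262 rad and value of joint pointer above 0.3 rad), for 0.15 s.
At the end, for the whole second after the job is handed in: The wheel stands still with the pointer within 0.012 rad of its highest reading, and the marker stands nib down on the floor of a hole of the rack (nib 5 to 20 mm above the bench, within 10 degrees of upright), released and at rest (all of step 1 and z of nib in the frame of rack between 0.005 and 0.02 m and x of nib in the frame of rack between -0.065 and 0.065 m and y of nib in the frame of rack between -0.015 and 0.015 m and angle between marker's own z axis and vertical below 0.17 rad and linear speed of marker below 0.02 m/s); the robot touches nothing.
It fails at once if the wheel is flung round: faster than 3.5 rad/s (velocity of joint spindle above 3.5 rad/s or velocity of joint spindle below -3.5 rad/s).
It fails at once if the gauge is touched with more than 2 N by the arm, the fingers or the marker (contact force between any of the fingers, the arm, marker and gauge above 2 N).
It fails at once if the nib is pressed on the wheel with more than 30 N (contact force between marker and wheel above 30 N).
It fails at once if the marker is laid or dropped on its side (angle between marker's own z axis and vertical above 1.2 rad).
It fails at once if a tube, bottle or anything else on the bench is moved by more than 30 mm (distance of any of reagent_bottle, media_bottle, microplate, timer, tube_a, tube_b from where it was at the start of the episode above 0.03 m).
It also fails if it takes over 72 s, if anything falls off the work surface, if the arm or the gripper's body presses on something with over 40 N, if the wrist force passes 120 N, or if a joint passes its speed limit or range.

## Working session

There is one attempt and no reset: what is moved stays moved. The work goes in short steps, each a Python script; the robot and the scene stay as the last script left them, time stands still between calls to the robot, and variables do not carry over. Pictures are saved under pics/ and viewed, and the job is handed in when it is done.

```bash
ls; mkdir -p pics; python3 - <<'E'
from station import *
import cv2,numpy as np
s=state();print({k:np.round(v,3).tolist() for k,v in s.items()}, tips_ahead if not callable(tips_ahead) else tips_ahead())
for n in("scene","top","wrist"):
    c=capture(n);cv2.imwrite(f"pics/{n}0.png",c["color"][...,::-1]);np.savez(f"/tmp/{n}0.npz",**c)
    print(n,c["fx"],c["fy"],c["cx"],c["cy"],[k for k in c]);print(np.round(c.get("T",c.get("hand_eye")),3))
E
```

```text
pics
{'t': 0.0, 'qpos': [73.769, 29.125, -13.61, 86.009, 7.2, 65.828, -8.869], 'joint_velocities': [0.133, 0.038, 0.028, -0.051, -0.096, -0.009, 0.029], 'effort': [0.001, -62.06, -2.186, -24.966, 0.013, 0.012, -0.0], 'ee_pos': [236.682, -577.937, 249.43], 'orientation': [[0.925, 0.379, -0.001], [0.379, -0.925, 0.002], [-0.0, -0.002, -1.0]], 'force': [0.166, 0.854, 0.47], 'wrist_torque': [-0.001, 0.006, 0.019], 'width': 85.176} 19.0
scene 574.4042667419598 574.4042667419598 322.54956723248523 226.3221620968722 ['color', 'z_map', 'fx', 'fy', 'cx', 'cy', 'T']
[[ 6.030000e-01 -5.560000e-01  5.720000e-01  1.306304e+03]
 [ 7.980000e-01  4.380000e-01 -4.150000e-01 -5.766620e+02]
 [-2.000000e-02  7.070000e-01  7.070000e-01  1.139175e+03]
 [ 0.000000e+00  0.000000e+00  0.000000e+00  1.000000e+00]]
top 624.1591994324351 624.1591994324351 315.42375574899324 236.54519235558845 ['color', 'z_map', 'fx', 'fy', 'cx', 'cy', 'T']
[[ 5.000000e-03  9.810000e-01 -1.920000e-01  1.550390e+02]
 [-1.000000e+00  4.000000e-03 -6.000000e-03  5.130000e+00]
 [-5.000000e-03  1.920000e-01  9.810000e-01  1.842542e+03]
 [ 0.000000e+00  0.000000e+00  0.000000e+00  1.000000e+00]]
wrist 347.71274415062953 347.71274415062953 317.4115223456237 244.22191867347567 ['color', 'z_map', 'fx', 'fy', 'cx', 'cy', 'hand_eye']
[[ 1.00000e-03  9.48000e-01  3.18000e-01  8.19810e+01]
 [ 1.00000e+00 -1.00000e-03  0.00000e+00  9.16000e-01]
 [ 0.00000e+00  3.18000e-01 -9.48000e-01 -1.23662e+02]
 [ 0.00000e+00  0.00000e+00  0.00000e+00  1.00000e+00]]
```

View pics/scene0.png

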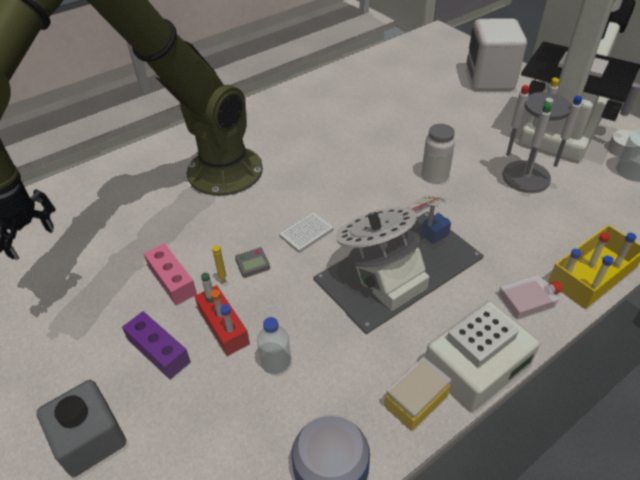

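View pics/top0.png

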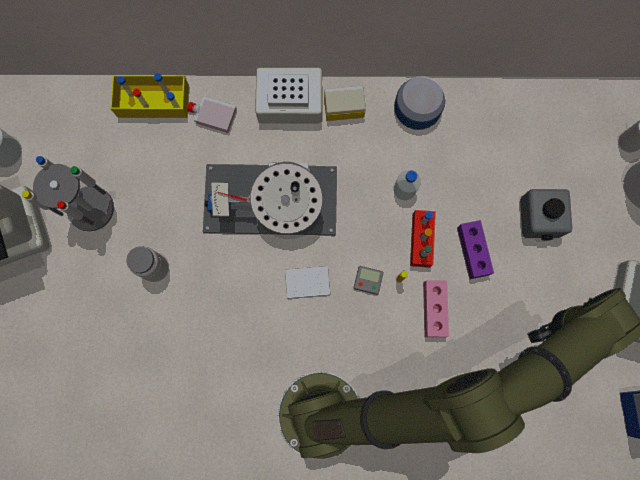

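View pics/wrist0.png

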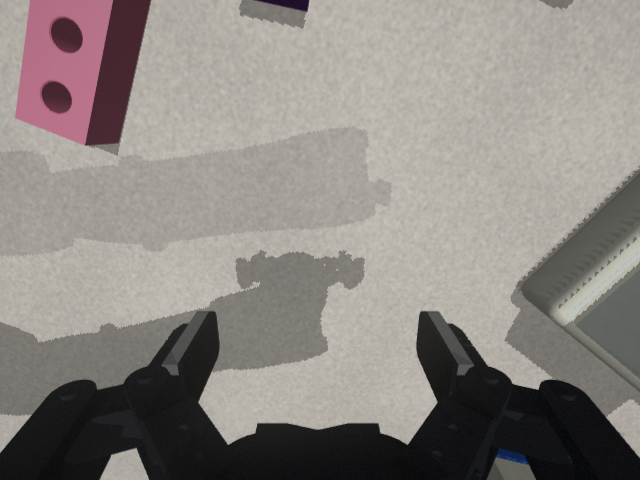

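The scene picture shows the rotator at (385,250), its knob at (375,220) and the gauge at (430,205). The red rack is at (222,318). The top picture shows the wheel at (286,198), the knob at (295,187), the red rack at (423,238) and the green marker near (426,251).

Things that could be confused with the marker or rack, in top pixels:
- **Yellow pen:** free-standing at (403,275).
- **Green-capped tube:** in the grey stand at (74,171).
- **Pink rack:** (436,308).
- **Purple rack:** (475,248).

I choose the green-ended item in the red rack, at scene pixel (206,280), and will check it close up.

```bash
cat > h.py <<'E'
import numpy as np,cv2
def T(c,s=None):
    if "T" in c: return np.array(c["T"])
    M=np.eye(4);M[:3,:3]=s["orientation"];M[:3,3]=s["ee_pos"];return M@c["hand_eye"]
def ray(c,M,u,v):
    d=np.array([(u-c["cx"])/c["fx"],-(v-c["cy"])/c["fy"],-1.]);return M[:3,3],M[:3,:3]@d
def onz(c,M,u,v,z):
    o,d=ray(c,M,u,v);return o+d*(z-o[2])/d[2]
def onpl(c,M,u,v,p,n):
    o,d=ray(c,M,u,v);return o+d*(np.dot(p-o,n)/np.dot(d,n))
def pts(c,M,mask):
    v,u=np.nonzero(mask&(c["z_map"]>0));z=c["z_map"][v,u]
    P=np.stack([(u-c["cx"])/c["fx"]*z,-(v-c["cy"])/c["fy"]*z,-z],1);return P@M[:3,:3].T+M[:3,3]
def proj(c,M,p):
    q=np.linalg.inv(M)@np.r_[p,1];return c["cx"]+c["fx"]*q[0]/-q[2],c["cy"]-c["fy"]*q[1]/-q[2]
def crop(c,u0,u1,v0,v1,k,name):
    cv2.imwrite(name,cv2.resize(c["color"][v0:v1,u0:u1,::-1],None,fx=k,fy=k,interpolation=cv2.INTER_CUBIC))
E
python3 - <<'E'
from h import *
c=dict(np.load("/tmp/scene0.npz"));t=dict(np.load("/tmp/top0.npz"))
crop(c,180,260,230,360,4,"pics/a.png");crop(t,380,500,200,350,4,"pics/b.png")
crop(t,195,345,150,245,5,"pics/c.png");crop(c,310,490,180,330,4,"pics/d.png")
for n,cc in(("s",c),("t",t)):
    hsv=cv2.cvtColor(cc["color"],cv2.COLOR_RGB2HSV)
    M=T(cc)
    red=((hsv[...,0]<6)|(hsv[...,0]>174))&(hsv[...,1]>170)&(hsv[...,2]>60)
    m=np.zeros_like(red)
    if n=="s":m[285:355,190:255]=1
    else:m[205:270,405:440]=1
    P=pts(cc,M,red&m);tp=P[(P[:,2]>48)&(P[:,2]<62)]
    print(n,len(P),len(tp),cv2.minAreaRect(tp[:,:2].astype(np.float32)),np.median(tp[:,2]))
    # dark plate
    m=np.zeros_like(red)
    if n=="s":m[200:340,310:490]=1
    else:m[150:245,195:345]=1
    P=pts(cc,M,m);Q=P[(P[:,2]>8)&(P[:,2]<17)];print("plate",len(Q),cv2.minAreaRect(Q[:,:2].astype(np.float32)))
    # wheel face: fit plane
    cen=np.array([ -0.5,0,.866])
    print("top z",P[:,2].max())
    g=(hsv[...,0]>45)&(hsv[...,0]<90)&(hsv[...,1]>70)
    k,l,st,ce=cv2.connectedComponentsWithStats(g.astype(np.uint8))
    for i in range(1,k):
        if st[i,4]>6:
            Q=pts(cc,M,l==i);print("green",st[i],np.median(Q,axis=0) if len(Q) else None)
E
```

```text
s 718 715 ((507.1394958496094, -302.4007873535156), (58.39678192138672, 161.74267578125), 85.95817565917969) 55.30581890701228
plate 5158 ((632.725830078125, 165.84548950195312), (485.94683837890625, 417.0540771484375), 56.708438873291016)
top z 235.11810293293183
green [543 103   9   9  58] [634.87660365 633.94335846 295.99652883]
green [241 255   4   4  12] [ 363.86919176 -154.89707084   23.85440802]
green [202 274   6   5  23] [ 458.67886749 -297.82063708  140.08256567]
t 844 670 ((505.62188720703125, -298.0386047363281), (59.611061096191406, 161.5266571044922), 86.07966613769531) 54.237195481365575
plate 2915 ((638.07568359375, 159.5946044921875), (294.42388916015625, 450.57525634765625), 0.2835233807563782)
top z 240.33860655794683
green [ 70 166   9   9  56] [630.64357985 639.22235645 297.05896313]
green [425 246   6   7  31] [ 454.31846951 -293.54700104  138.16852277]
green [372 285   4   4  14] [ 362.03790894 -153.49722046   23.62744615]
```

```bash
python3 -c "
import cv2,numpy as np
a=cv2.imread('pics/a.png');b=cv2.imread('pics/b.png');
h=max(a.shape[0],b.shape[0]);f=lambda x:np.pad(x,((0,h-x.shape[0]),(0,0),(0,0)))
x=np.hstack([f(a),f(b)]);cv2.imwrite('pics/ab.png',cv2.resize(x,(x.shape[1]*3//4,x.shape[0]*3//4)) if x.shape[1]>800 else x)"
```

```text
(no output)
```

View pics/ab.png

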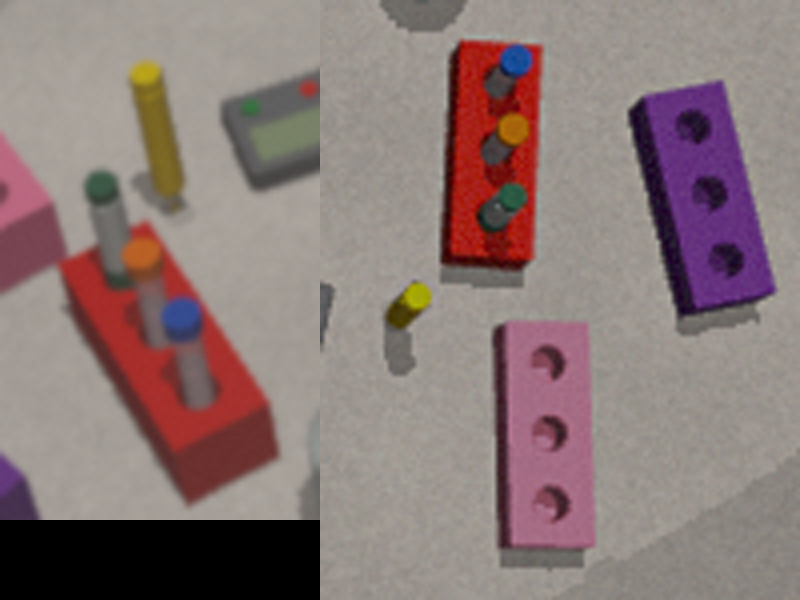

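View pics/c.png

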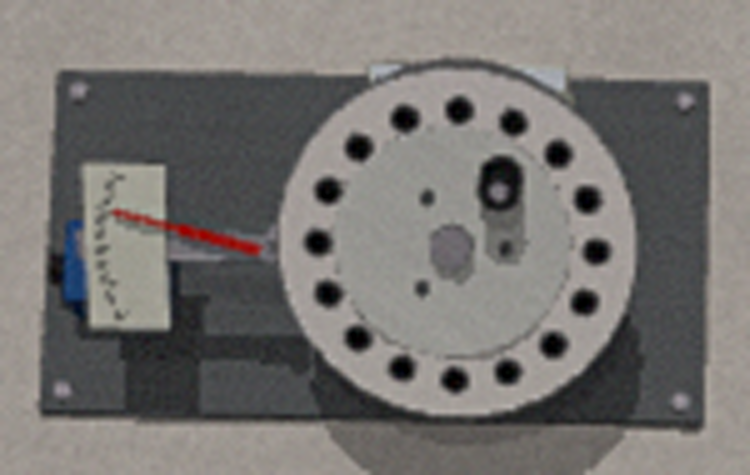

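View pics/d.png

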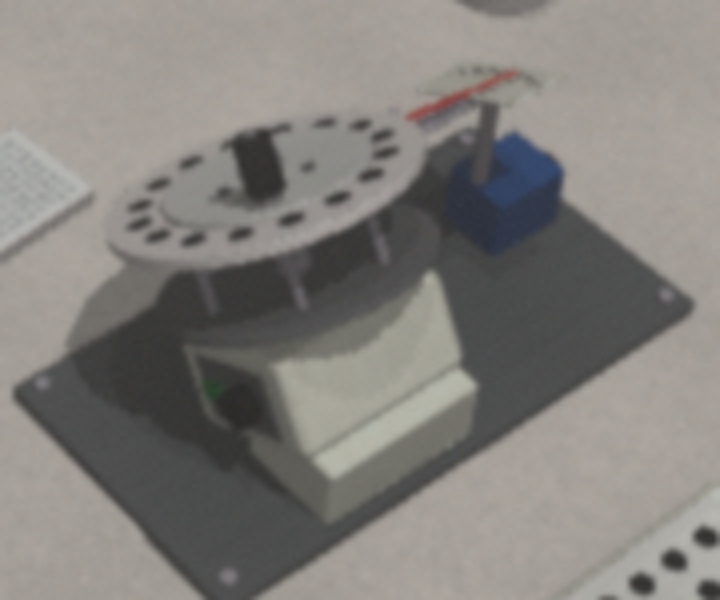

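The close crops confirm the choice. The red rack holds the marker (green ends, aluminium barrel) in the hole nearest the robot, with the orange and blue tubes in the other two holes. The pointer currently leans up the slope, from (260,250) to (115,212) in the crop, which is a low reading. Next I'll locate the rotator coarsely and take a close wrist view along the face normal.

```bash
python3 - <<'E'
from h import *
t=dict(np.load("/tmp/top0.npz"));s=dict(np.load("/tmp/scene0.npz"))
M=T(t)
C=[onz(t,M,195+x/5,150+y/5,12) for x,y in((60,70),(708,82),(703,427),(40,413))]
print(np.round(C,1)); 
e=[C[0]-C[1],C[3]-C[2]];print([np.degrees(np.arctan2(-a[0],a[1])) for a in e])
yaw=np.radians(np.mean([np.degrees(np.arctan2(-a[0],a[1])) for a in e]))
R=np.array([[np.cos(yaw),-np.sin(yaw),0],[np.sin(yaw),np.cos(yaw),0],[0,0,1]])
n=R@[-.5,0,.8660254]
for nm,c,box in(("t",t,(160,235,245,330)),("s",s,(195,260,330,425))):
    M=T(c);m=np.zeros((480,640),bool);m[box[0]:box[1],box[2]:box[3]]=1
    P=pts(c,M,m);
    # face height
    rt=P[P[:,2]>100];d=rt@n;h,b=np.histogram(d,bins=np.arange(d.min(),d.max(),2));k=h.argmax();off=np.median(d[(abs(d-b[k])<4)])
    F=rt[abs(rt@n-off)<4]; ux=R@[.8660254,0,.5];uy=R@[0,1,0]
    q=np.stack([F@ux,F@uy],1).astype(np.float32)
    (a,b2),r=cv2.minEnclosingCircle(q);cen=a*ux+b2*uy+off*n
    hi=rt@n-off;N=rt[(hi>12)&(hi<20)];print(nm,"yaw",np.degrees(yaw),"face",off,"cen",cen,r,"hist",np.histogram(hi,bins=[-20,-6,-2,2,6,12,20,40,52])[0])
    K=rt[(hi>42)&(hi<54)];
    for G in(N,K):
        g=np.median(G,axis=0)-cen;print(len(G),g@ux,g@uy,g@n)
    # plane fit
    A=np.c_[F[:,:2],np.ones(len(F))];co=np.linalg.lstsq(A,F[:,2],rcond=None)[0];print("n fit",np.array([-co[0],-co[1],1])/np.linalg.norm([co[0],co[1],1]),n)
E
```

```text
[[738.5 350.   12. ]
 [732.3 -46.6  12. ]
 [517.4 -43.4  12. ]
 [524.2 353.7  12. ]]
[np.float64(-0.8902837441868849), np.float64(-0.9819678708151789)]
t yaw -0.9361258075010319 face -153.5095831499589 cen [590.89931433  97.84460544 162.92981821] 100.16267395019531 hist [ 191  645 1207 1099  621   84   24   52]
84 3.9033471755477254 1.6525632482714565 15.56675763751352
53 45.81282191031195 -24.020996306107307 47.82918450243263
n fit [-0.49949471  0.00738689  0.86628544] [-0.49993327  0.00816888  0.8660254 ]
s yaw -0.9361258075010319 face -152.1697614930706 cen [591.33148239  94.89305905 164.75423081] 104.6265640258789 hist [ 120  184 1039  655   25   34   88   54]
34 51.92893497862506 -29.195070614865028 15.861567229033358
44 49.57890011874477 -26.665920079492597 46.163389154740734
n fit [-0.49620309  0.00323289  0.86820046] [-0.49993327  0.00816888  0.8660254 ]
```

```bash
cat >> h.py <<'E'
YAW=np.radians(-0.94)
_R=np.array([[np.cos(YAW),-np.sin(YAW),0],[np.sin(YAW),np.cos(YAW),0],[0,0,1]])
UX=_R@[.8660254,0,.5];UY=_R@[0,1,0];N=_R@[-.5,0,.8660254]
def ori(a): # tool z=-N, tool x = in-plane at angle a (deg) from UX toward UY
    a=np.radians(a);x=np.cos(a)*UX+np.sin(a)*UY;z=-N;return np.stack([x,np.cross(z,x),z],1)
E
python3 - <<'E'
from h import *
from station import *
C=np.array([592,97,164.])
for a in range(-180,180,30):
    ok=[]
    for th in range(0,360,20):
        p=C+50*(np.cos(np.radians(th))*UX+np.sin(np.radians(th))*UY)+32*N
        ok.append(ik(p,ori(a)) is not None)
    print(a,''.join('x' if o else '.' for o in ok), ik(C+130*N,ori(a)) is not None, ik(C+110*N+UY*95,ori(a)) is not None)
print(state()['t'])
E
```

```text
-180 xxxxxxxxxxxxxxxxxx True True
-150 xxxxxxxxxxxxxxxxxx True True
-120 xxxxxxxxxxxxxxxxxx True True
-90 xxxxxxxxxxxxxxxxxx True True
-60 xxxxxxxxxxxxxxxxxx True True
-30 xxxxxxxxxxxxxxxxxx True True
0 xxxxxxxxxx.xxxxxxx True True
30 xxxxxxxxxxxxxxxxxx True True
60 xxxxxxxxxxxxxxxxxx True True
90 xxxxxxxxxxxxxxxxxx True True
120 xxxxxxxxxxxxxxxxxx True True
150 xxxxxxxxxxxxxxxxxx True True
0.15
```

```bash
python3 - <<'E'
from h import *
from station import *
C=np.array([592,97,164.])
D=np.diag([1.,-1,-1])
v=ik([450,-250,380],state()["orientation"]);print(v)
for a in(0,30,60,-30,-60,90,180): 
    q=ik(C+150*N+UY*50,ori(a));print(a,np.round(q))
a=30
movep([430,-250,380],state()["orientation"])
movep(C+150*N+UY*50,ori(a))
s=state();c=capture("wrist");cv2.imwrite("pics/w1.png",c["color"][...,::-1]);np.savez("/tmp/w1.npz",M=T(c,s),**c)
c=capture("top");cv2.imwrite("pics/t1.png",c["color"][...,::-1]);np.savez("/tmp/t1.npz",**c)
print(s["t"],np.round(s["ee_pos"]),np.round(s["qpos"]))
E
```

```text
[ 42.69959324  14.96647434 -22.1961651   88.2850774    5.66432131
  77.92531026 -47.7305757 ]
0 [ -45.    8.   20.  120.   22.   28. -134.]
30 [  34.   20.  -81.  119.   58.   49. -140.]
60 [  34.   20.  -80.  119.   57.   48. -109.]
-30 [ -64.    9.   44.  120.   12.   26. -153.]
-60 [ 29.  15. -70. 119.  52.  42. 136.]
90 [ 33.  18. -77. 119.  56.  46. -78.]
180 [ 34.  19. -79. 119.  57.  47.  11.]
3.1833 [518. 147. 294.] [  16.   10.  -51.  119.   44.   36. -126.]
```

View pics/w1.png

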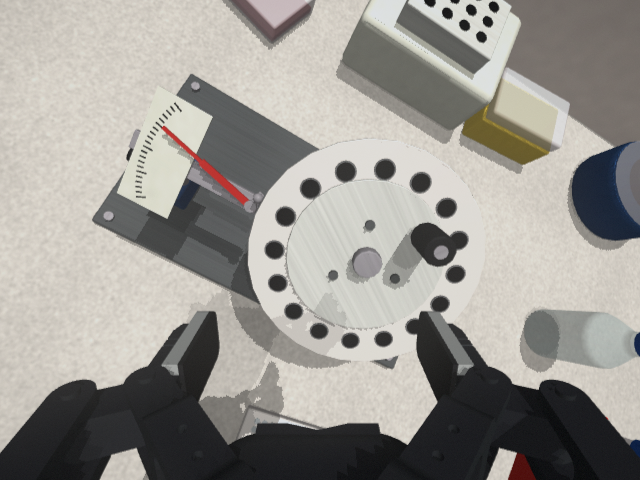

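View pics/t1.png

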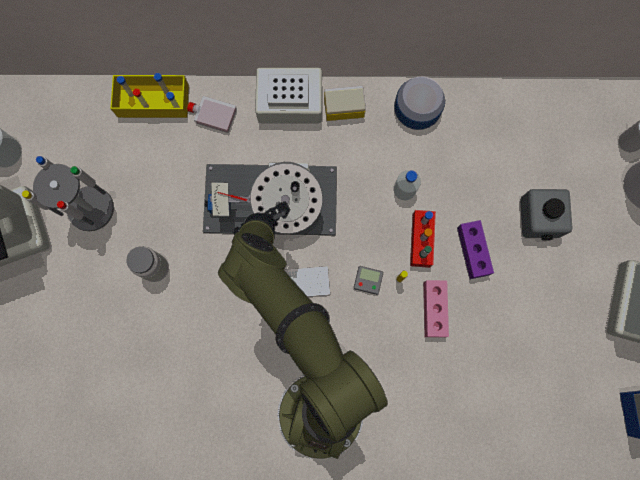

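The wrist view shows the wheel with its nut at (367,262) and the knob top at (441,252). The red pointer runs from (250,204) to (163,127), and the gauge, flange and rim are all clear. The pointer is also free in the top view, at (232,197). Next I'll compute the axis, the knob position and the pointer reading.

```bash
cat >> h.py <<'E'
def pointer(c,M,C):
    """red pointer angle in gauge frame, from mask rayed onto plane of pointer"""
    hsv=cv2.cvtColor(c["color"],cv2.COLOR_RGB2HSV)
    red=((hsv[...,0]<8)|(hsv[...,0]>172))&(hsv[...,1]>120)&(hsv[...,2]>70)
    v,u=np.nonzero(red)
    P=np.array([onpl(c,M,a,b,C-8*N,N) for a,b in zip(u,v)])-C
    x,y=P@UX,P@UY;k=(y>95)&(y<205)&(abs(x+12)<60);x,y=x[k],y[k]
    if k.sum()<15:return None
    l=cv2.fitLine(np.stack([y,x],1).astype(np.float32),cv2.DIST_HUBER,0,.01,.01).ravel()
    if l[0]<0:l=-l
    return -np.arctan2(l[1],l[0]),k.sum(),y.min(),y.max()
E
python3 - <<'E'
from h import *
c=dict(np.load("/tmp/w1.npz"));M=c["M"]
C=np.array([592,97,164.])
m=np.ones((480,640),bool);m[330:]=0;m[:,:130]=0;m[:,500:]=0
P=pts(c,M,m);d=(P-C)@N;q=np.stack([(P-C)@UX,(P-C)@UY],1);r=np.hypot(*q.T)
F=(abs(d)<8)&(r<98);band=(r>80)&(r<92)&(abs(d)<10);fl=(r>20)&(r<40)&(abs(d)<12)
print("face",np.median(d[band]),"flange",np.median(d[fl]))
f0=np.median(d[band])
A=np.c_[q[band],np.ones(band.sum())];print("tilt",np.linalg.lstsq(A,d[band],rcond=None)[0])
dd=d-f0
hi=(dd>12)&(dd<19)&(r<25);print("nut",hi.sum(),q[hi].mean(0),(q[hi].min(0)+q[hi].max(0))/2)
kn=(dd>44)&(dd<52)&(r<90);print("knob",kn.sum(),q[kn].mean(0),(q[kn].min(0)+q[kn].max(0))/2,dd[kn].mean())
Cf=C+f0*N
for u,v,h in((367,262,16),(441,252,48)):
    p=onpl(c,M,u,v,Cf+h*N,N)-Cf;print("ray",p@UX,p@UY)
print("pointer w",pointer(c,M,Cf));
for f in("top0","t1","scene0"):
    t=dict(np.load(f"/tmp/{f}.npz"));print(f,pointer(t,T(t),Cf))
# rim: white points face
sel=(abs(dd)<3)&(r<112)&(r>75)
(a,b),rr=cv2.minEnclosingCircle(q[sel].astype(np.float32));print("rim circle",a,b,rr)
# ball detections etc
crop(c,90,330,60,320,3,"pics/w1c.png")
E
```

```text
face 0.09286754817700843 flange 3.9801734208511395
tilt [-0.00086732  0.00218846  0.0936438 ]
nut 652 [2.92594493 3.44585837] [2.27368273 3.15168989]
knob 862 [ 44.26173469 -23.64638316] [ 44.13254566 -24.68705489] 47.52706079727718
ray 4.006666450785184 4.204044245501355
ray 44.07766470970798 -25.358760482406822
pointer w (np.float32(-0.24911869), np.int64(660), np.float64(110.53266359608662), np.float64(192.59720866902256))
top0 (np.float32(-0.25514543), np.int64(54), np.float64(113.37442600340884), np.float64(191.04207219286573))
t1 (np.float32(-0.25726977), np.int64(56), np.float64(113.37442600340884), np.float64(191.04207219286573))
scene0 None
rim circle -1.2741483449935913 3.632794141769409 103.80580139160156
```

View pics/w1c.png

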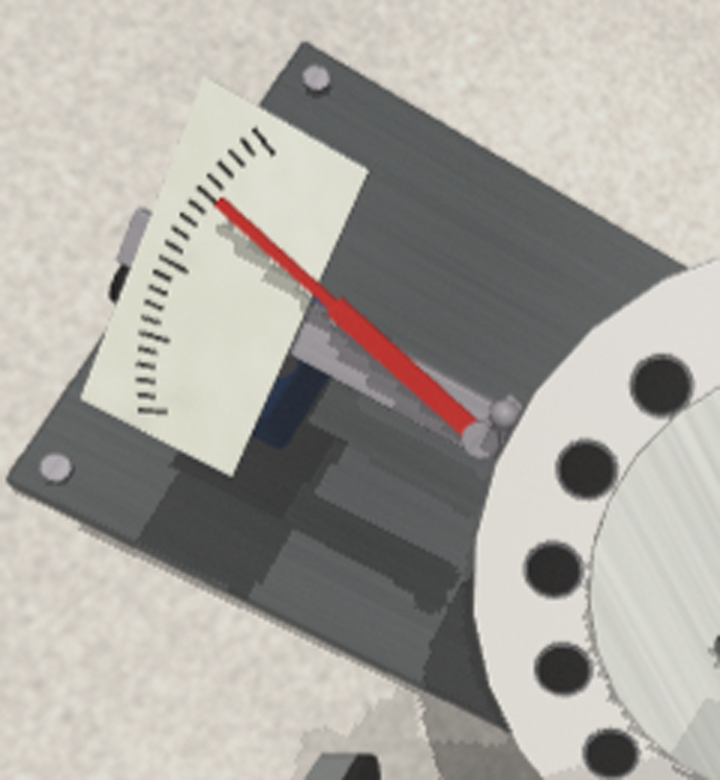

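The axis is about (3.2, 3.6) mm from my guess along (UX, UY). The knob sits at −34° and radius 49.7 mm, which matches the stated 50 mm. The pointer reads −0.25. Now I'll grip the knob.

```bash
cat >> h.py <<'E'
AX=np.array([592,97,164.])+0.1*N+3.2*UX+3.6*UY
def kp(th,h,r=50): 
    t=np.radians(th);return AX+r*(np.cos(t)*UX+np.sin(t)*UY)+h*N
E
python3 - <<'E'
from h import *
from station import *
a=30
movep(kp(-34,95),ori(a)); gripper_to(42)
s=state();print(s["t"],s["width"],(s["ee_pos"]-kp(-34,95)).round(2),np.round(s["qpos"]))
move_l(kp(-34,33),120)
s=state();c=capture("wrist");cv2.imwrite("pics/w2.png",c["color"][...,::-1])
print(s["t"],s["force"].round(1),(s["ee_pos"]-kp(-34,33)).round(2))
E
```

```text
4.275 42.03616152899245 [-0.11  0.38  0.23] [  23.   16.  -47.  117.   47.   31. -118.]
4.9417 [-0.1 -0.2 -0.8] [-0.09  0.46  0.27]
```

View pics/w2.png

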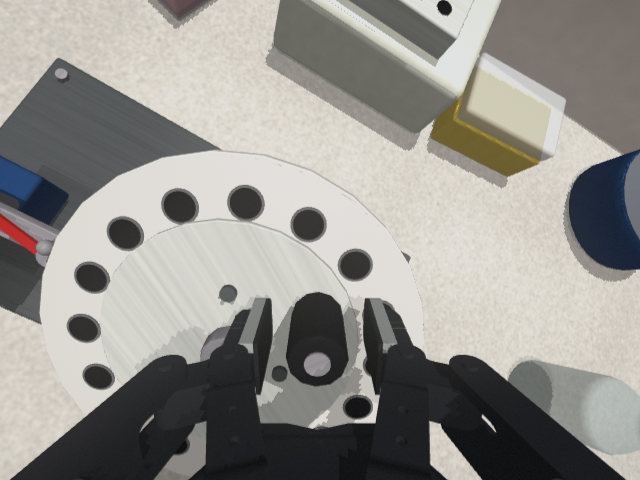

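The knob at (317,345) is centred between the open pads at (258,345) and (378,345). I'll close the gripper and turn in steps, reading the pointer from the top camera.

```bash
python3 - <<'E'
from h import *
from station import *
gripper_to(20); s=state();print(s["t"],s["width"],s["force"].round(1))
o=ori(30)
def read(th):
    c=capture("top");p=pointer(c,T(c),AX);s=state();e=(s["ee_pos"]-AX);print(th,"meas",np.degrees(np.arctan2(e@UY,e@UX)).round(1),np.hypot(e@UY,e@UX).round(1),p,round(s["t"],2),s["force"].round(1));return p
read(-34)
for th in(-22,-10,2,14):
    move_l(kp(th,33),55);
    read(th)
cv2.imwrite("pics/t2.png",capture("top")["color"][...,::-1])
E
```

```text
5.3 22.602041725197306 [-5.7  0.7  6.1]
-34 meas -33.3 49.8 (np.float32(-0.2564457), np.int64(57), np.float64(109.77352386177978), np.float64(187.44084016829942)) 5.35 [-6.2  0.8  6.6]
-22 meas -20.9 49.9 (np.float32(-0.29106504), np.int64(55), np.float64(109.77352386177978), np.float64(187.34192126300556)) 5.74 [-5.9  1.1  6.2]
-10 meas -9.2 50.0 (np.float32(-0.329093), np.int64(54), np.float64(109.77352386177978), np.float64(187.2431085040414)) 6.13 [-5.7  1.1  5.8]
2 meas 2.5 50.1 (np.float32(-0.3538749), np.int64(56), np.float64(109.77352386177978), np.float64(187.1444017206456)) 6.53 [-6.2 -0.6  7.7]
14 meas 14.2 50.2 (np.float32(-0.354964), np.int64(58), np.float64(109.71612409296641), np.float64(184.35881860118113)) 6.92 [-6.  -0.4  7.3]
```

```bash
python3 - <<'E'
from h import *
from station import *
import json
D=[(-33.3,-.2564),(-20.9,-.2911),(-9.2,-.3291),(2.5,-.3539),(14.2,-.3550)]
def read():
    s=state();c=capture("top");p=pointer(c,T(c),AX);e=(s["ee_pos"]-AX);th=np.degrees(np.arctan2(e@UY,e@UX))%360
    print(round(th,1),np.hypot(e@UY,e@UX).round(1),p and (float(p[0]),int(p[1])),round(s["t"],2),s["force"].round(1), np.round(s["qpos"]))
    if p:D.append((float(th),float(p[0])))
try:
  for i,th in enumerate(range(28,233,14)):
    move_l(kp(th,33),60)
    if i%2 or th>120: read()
except MotionError as e: print("ERR",th,e)
cv2.imwrite("pics/t3.png",capture("top")["color"][...,::-1])
json.dump(D,open("/tmp/D.json","w"))
d=np.array(D);t=np.radians(d[:,0]);A=np.c_[np.cos(t),np.sin(t),np.ones(len(t))]
x=np.linalg.lstsq(A,d[:,1],rcond=None)[0];print("amp",np.hypot(x[0],x[1]),"peak",np.degrees(np.arctan2(x[1],x[0]))%360,"off",x[2],"res",(A@x-d[:,1]).round(3))
E
```

```text
41.9 50.4 (-0.3096461296081543, 55) 7.67 [-5.1 -1.4  6.6] [   7.   23.  -39.  116.   62.   31. -137.]
69.7 50.4 (-0.19675208628177643, 56) 8.42 [-5.1 -0.7  7.6] [   4.   23.  -37.  119.   65.   30. -143.]
97.5 50.4 (-0.05746584013104439, 56) 9.17 [-5.4 -0.7  7.2] [   2.   22.  -36.  122.   70.   29. -149.]
125.6 50.3 (0.11281003057956696, 53) 9.92 [-6.4  0.3  8.5] [   1.   22.  -34.  126.   75.   27. -155.]
139.6 50.3 (0.18388383090496063, 55) 10.32 [-6.4  0.6  9.4] [   2.   21.  -34.  127.   77.   26. -158.]
153.7 50.2 (0.2328392118215561, 58) 10.72 [-8.1  0.5  9.4] [   2.   21.  -33.  129.   80.   25. -159.]
167.8 50.1 (0.2876160740852356, 58) 11.12 [-7.2 -0.2  9.4] [   3.   21.  -32.  130.   81.   24. -160.]
182.0 49.9 (0.3062792718410492, 56) 11.52 [-7.3  0.1  9.9] [   5.   20.  -32.  131.   83.   22. -160.]
196.2 49.9 (0.32080161571502686, 59) 11.92 [-7.2 -0.8  9.9] [   6.   20.  -31.  131.   83.   21. -159.]
210.4 49.8 (0.2987399995326996, 56) 12.32 [-6.2 -1.1 10.2] [   8.   20.  -31.  130.   82.   20. -156.]
224.6 49.7 (0.25682905316352844, 57) 12.72 [-5.3 -0.5 10. ] [   9.   20.  -31.  130.   79.   19. -152.]
amp 0.3340406965921005 peak 192.57389640996968 off -0.020052707319752755 res [ 0.004 -0.008 -0.001  0.005  0.001 -0.002 -0.005  0.008 -0.002 -0.003
  0.007 -0.004  0.002 -0.007 -0.001  0.006]
```

View pics/t3.png

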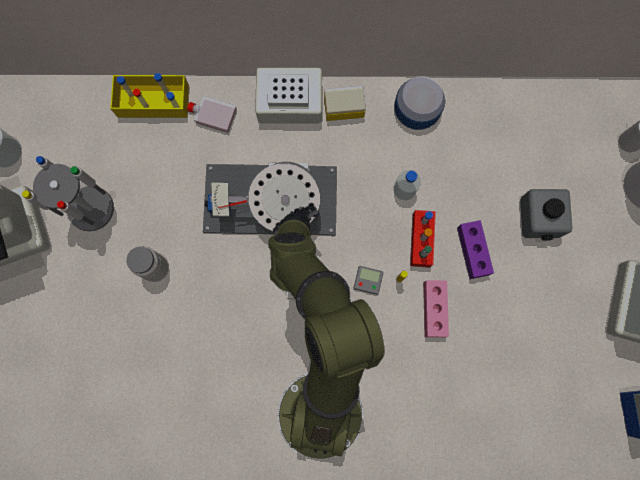

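The sinusoid fit is clean: amplitude 0.334 rad, peak at knob angle 192.6°, residuals ≤ 0.008. I'll return to the peak, release and verify.

```bash
python3 - <<'E'
from h import *
from station import *
for th in(208,192.6): move_l(kp(th,33),50)
sleep(.3)
c=capture("top");print(pointer(c,T(c),AX))
gripper_to(42)
c=capture("top");print(pointer(c,T(c),AX),state()["t"])
move_l(kp(192.6,110),150)
s=state();c=capture("wrist");cv2.imwrite("pics/w4.png",c["color"][...,::-1]);np.savez("/tmp/w4.npz",M=T(c,s),**c)
print("wrist",pointer(c,T(c,s),AX))
c=capture("top");print(pointer(c,T(c),AX),state()["t"])
E
```

```text
(np.float32(0.32080162), np.int64(59), np.float64(109.83098551157117), np.float64(186.3230359865825))
(np.float32(0.3175294), np.int64(56), np.float64(109.83098551157117), np.float64(186.3230359865825)) 14.3833
wrist (np.float32(0.31318387), np.int64(988), np.float64(105.29727456173364), np.float64(185.598149151717))
(np.float32(0.31838498), np.int64(58), np.float64(109.83098551157117), np.float64(186.3230359865825)) 15.15
```

View pics/w4.png

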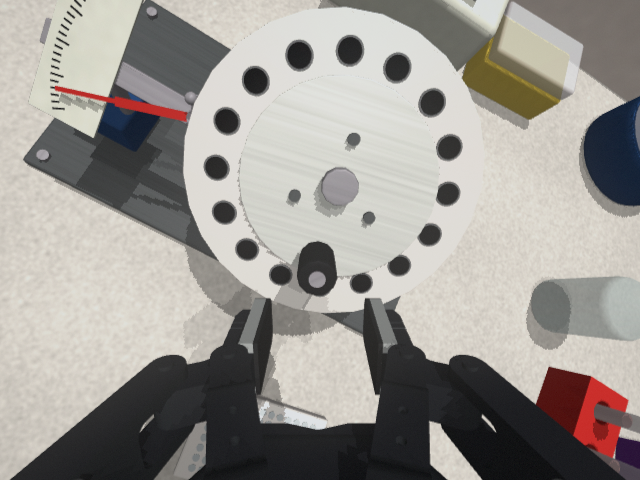

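The wheel stays at its peak after release: the top view reads 0.318 and the wrist view 0.313, with the fitted maximum at about 0.314. The feeler is at (190,97), the nut at (340,187) and the knob at (317,280). Now for the marker.

```bash
python3 - <<'E'
from h import *
from station import *
c=dict(np.load("/tmp/w4.npz"));M=c["M"]
P=pts(c,M,np.ones((480,640),bool));e=P-AX;q=np.stack([e@UX,e@UY],1);d=e@N;r=np.hypot(*q.T)
b=(r>78)&(r<92)&(abs(d)<8);print("face",np.median(d[b]),[np.median(d[b&(k)]) for k in(q[:,1]>60,q[:,1]<-60,q[:,0]>60)])
hi=(d>12)&(d<19)&(r<25);print("nut",q[hi].mean(0),(q[hi].min(0)+q[hi].max(0))/2)
for u,v,h in((340,187,16),(190,97,-4)):
    p=onpl(c,M,u,v,AX+h*N,N)-AX;print("ray",p@UX,p@UY)
def od(sg):
    t=np.radians(-4);x=sg*np.array([np.cos(t),np.sin(t),0]);z=np.array([0,0,-1.]);return np.stack([x,np.cross(z,x),z],1)
m=np.array([456,-296.5,0])
for sg in(1,-1):
    for h in(98,250):print(sg,h,ik(m+[0,0,h],od(sg)))
for a in(0,10,-10,20,180,170,190):print(a,ik(AX+95.5*UY+88*N,ori(a)))
movep(m+[0,0,250],od(1))
s=state();c=capture("wrist");cv2.imwrite("pics/w5.png",c["color"][...,::-1]);np.savez("/tmp/w5.npz",M=T(c,s),**c)
print(s["t"],s["ee_pos"].round(1),s["qpos"].round(0))
E
```

```text
face 0.0484354982668172 [np.float64(0.28436963201686516), np.float64(-0.2515082629856251), np.float64(-0.038865645227393684)]
nut [-0.73388742 -0.67930319] [-1.08539044 -0.97954954]
ray -0.6771142622424353 -0.9384971433908413
ray -1.5915305551779984 107.49145978899926
1 98 [ 47.91121936  33.54183852 -26.68856059 109.20236668  21.66499217
  42.23889914 -85.21038389]
1 250 [ 55.54725204  24.61813214 -37.23102191  98.11482715  16.45752083
  62.82700233 -80.77355912]
-1 98 [ 70.17072916  48.77539271 -70.2644029  108.93911958  52.61874185
  62.99155513  64.00773677]
-1 250 [ 72.27638422  35.04701482 -70.17339752  97.93371785  34.56979231
  72.18727653  80.14176401]
0 [ -20.18222383   15.7829259   -13.60623661  118.16551878   45.62299706
   28.05124644 -160.88172934]
10 [  -2.24446109   18.07902147  -37.36339767  117.96257391   55.83116636
   34.88273611 -160.57579979]
-10 [ -29.05756507   15.51541879   -2.24277873  118.26963461   39.78559959
   25.46955063 -165.23033689]
20 [  -0.89986274   18.38445563  -39.2407162   117.94824222   56.57668618
   35.54536349 -151.27110136]
180 [ 15.88937701  25.99082875 -66.28393826 117.78614039  67.03156559
  48.83549703  -0.74912783]
170 [ 15.07848324  25.31876059 -64.66886222 117.7931269   66.41311587
  47.77400625 -10.20673273]
190 [ 16.62480223  26.65846572 -67.81024707 117.77988972  67.61554862
  49.88028339   8.74156713]
16.6 [ 456.6 -295.   249.9] [ 55.  25. -37.  98.  16.  63. -81.]
```

View pics/w5.png

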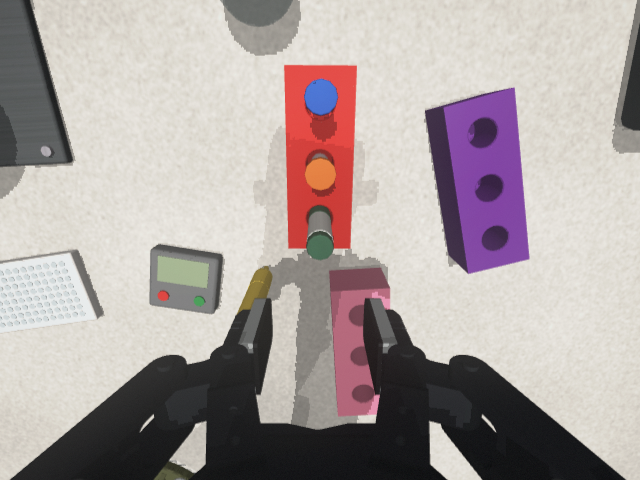

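The close view shows the green-topped marker at (320,246) in the near hole of the red rack, with orange at (320,174) and blue at (321,97). The yellow pen at (262,275) is the lookalike and stands near the left finger. I'll compute the marker's lean and the pen's clearance.

```bash
python3 - <<'E'
from h import *
c=dict(np.load("/tmp/w5.npz"));M=c["M"]
hsv=cv2.cvtColor(c["color"],cv2.COLOR_RGB2HSV)
m=np.zeros((480,640),bool);m[195:262,300:342]=1
P=pts(c,M,m);print("max z",P[:,2].max())
for a,b in((134,146),(120,130),(100,115),(80,100),(62,80)):
    Q=P[(P[:,2]>a)&(P[:,2]<b)]
    if len(Q):print(a,b,len(Q),Q.mean(0).round(1),Q.min(0).round(1),Q.max(0).round(1))
g=(hsv[...,0]>60)&(hsv[...,0]<95)&(hsv[...,1]>60)&m;k,l,st,ce=cv2.connectedComponentsWithStats(g.astype(np.uint8))
for i in range(1,k):
    if st[i,4]>10:print(st[i],ce[i],onz(c,M,*ce[i],140))
red=((hsv[...,0]<8)|(hsv[...,0]>172))&(hsv[...,1]>150);m2=np.zeros_like(m);m2[60:255,280:362]=1
P=pts(c,M,red&m2);Q=P[abs(P[:,2]-55)<3];print("rack",cv2.minAreaRect(Q[:,:2].astype(np.float32)),np.median(Q[:,2]))
m3=np.zeros_like(m);m3[260:330,225:280]=1
y=(hsv[...,0]>18)&(hsv[...,0]<32)&(hsv[...,1]>110)&m3;P=pts(c,M,y);print("yellow",P.min(0),P.max(0))
for f in("top0","scene0"):
    t=dict(np.load(f"/tmp/{f}.npz"));h=cv2.cvtColor(t["color"],cv2.COLOR_RGB2HSV);y=(h[...,0]>18)&(h[...,0]<32)&(h[...,1]>110)
    P=pts(t,T(t),y);k=(np.hypot(P[:,0]-400,P[:,1]+240)<80);print(f,P[k].min(0).round(),P[k].max(0).round(),np.median(P[k],axis=0).round())
E
```

```text
max z 141.65889244690416
134 146 597 [ 459.1 -297.4  139.7] [ 448.9 -307.   134. ] [ 468.  -287.5  141.7]
120 130 101 [ 466.  -297.7  125.1] [ 460.5 -306.9  120.1] [ 468.  -288.1  129.9]
100 115 116 [ 466.  -297.7  107.8] [ 460.6 -306.9  100.1] [ 468.1 -287.7  115. ]
80 100 128 [ 465.9 -297.6   90.2] [ 459.3 -307.2   80.1] [ 468.1 -287.7   99.5]
62 80 108 [ 465.6 -297.7   70.7] [ 457.3 -307.4   62.2] [ 468.3 -287.1   79.8]
[307 235  26  24 490] [319.50612245 246.55510204] [ 458.76733173 -297.27098988  140.        ]
rack ((507.86260986328125, -300.76239013671875), (59.60924530029297, 158.69276428222656), 85.96119689941406) 55.13917326868412
yellow [ 388.00495344 -241.67085427    1.21650282] [ 399.88120428 -221.8864154   116.11633131]
top0 [ 377. -291.   29.] [ 447. -219.  137.] [ 383. -226.  122.]
scene0 [ 379. -242.   27.] [ 402. -223.  133.] [ 396. -234.   89.]
```

The marker stands upright with its axis at (458.5, −297.4), and the yellow pen is about 65 mm clear in both directions. I'll grip it and lift.

```bash
cat >> h.py <<'E'
AX=AX-0.5*UX-0.6*UY
MK=np.array([458.5,-297.4,0])
def od(sg=1):
    t=np.radians(-4);x=sg*np.array([np.cos(t),np.sin(t),0]);z=np.array([0,0,-1.]);return np.stack([x,np.cross(z,x),z],1)
E
python3 - <<'E'
from h import *
from station import *
move_l(MK+[0,0,98],120)
s=state();print(s["t"],(s["ee_pos"]-MK).round(1),s["force"].round(1))
gripper_to(15);s=state();print(s["width"],s["force"].round(1),s["ee_pos"].round(1))
move_l(MK+[0,0,240],120)
s=state();c=capture("wrist");cv2.imwrite("pics/w6.png",c["color"][...,::-1]);np.savez("/tmp/w6.npz",M=T(c,s),R=s["orientation"],p=s["ee_pos"],**c)
t=capture("top");np.savez("/tmp/t6.npz",**t);sc=capture("scene");np.savez("/tmp/s6.npz",**sc)
cv2.imwrite("pics/s6.png",sc["color"][...,::-1]);crop(sc,150,310,190,330,5,"pics/s6c.png")
print("pointer",pointer(t,T(t),AX),s["t"],s["width"],s["ee_pos"].round(1),s["orientation"].round(3).tolist())
E
```

```text
18.0667 [ 0.4 -0.2 98.6] [-0.9 -0.5  1.1]
18.841297018770685 [-0.8 -0.3  4.6] [ 458.9 -297.6   98.6]
pointer (np.float32(0.32208723), np.int64(59), np.float64(110.43098551157117), np.float64(186.9230359865825)) 19.725 18.636137339375743 [ 458.1 -297.3  239.3] [[0.998, -0.07, -0.001], [-0.07, -0.998, 0.001], [-0.001, -0.001, -1.0]]
```

View pics/w6.png

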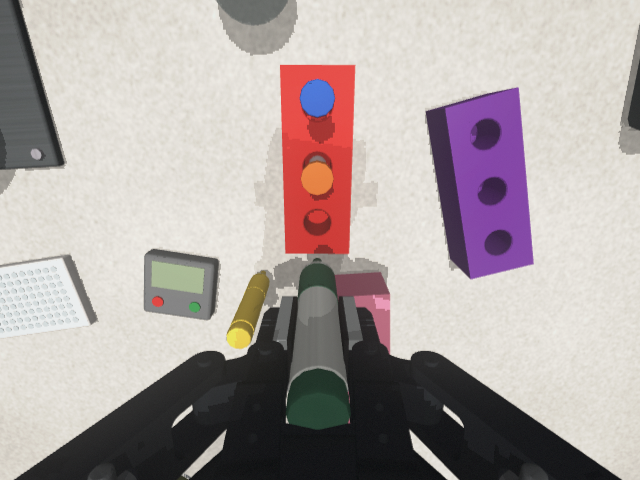

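View pics/s6c.png

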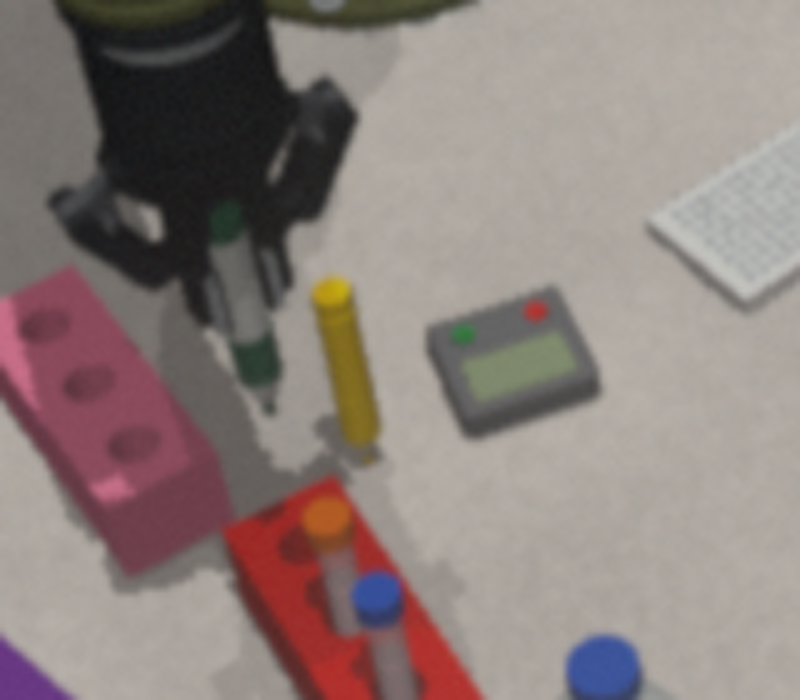

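The marker is held upright in the jaws with its nib visible at (317,262), the tubes are untouched, and the pointer still reads 0.322. I'll check where the nib sits in the tool frame, then carry the marker to above the mark spot.

```bash
python3 - <<'E'
from h import *
from station import *
c=dict(np.load("/tmp/w6.npz"));R,p=c["R"],c["p"];M=c["M"]
o,d=ray(c,M,317,261)
o=R.T@(o-p);d=R.T@d;print("nib tool xy at z=88.6",(o+d*(88.6-o[2])/d[2]).round(1))
P=(pts(c,M,np.ones((480,640),bool))-p)@R
for a,b in((-46,-36),(-36,-20),(30,50),(50,62),(66,80),(80,92)):
    Q=P[(P[:,2]>a)&(P[:,2]<b)&(abs(P[:,0])<16)&(abs(P[:,1])<9)]
    if len(Q):print(a,b,len(Q),Q.mean(0).round(1),Q.min(0).round(1),Q.max(0).round(1))
# go
sp=AX+95.5*UY
q0=state()["qpos"]
for a in(0,10,20,30,40,90,180):
    q=ik(sp+140*N,ori(a));print(a,None if q is None else np.round(q-q0))
E
```

```text
nib tool xy at z=88.6 [-0.4  0.4 88.6]
-46 -36 2434 [  3.7   0.5 -40.5] [ -5.5  -9.  -43.2] [ 10.2   9.  -36. ]
-36 -20 1651 [  7.5   0.1 -28.4] [ -0.4  -9.  -36. ] [ 10.2   9.  -20. ]
30 50 558 [ 7.9  0.  39.1] [ 2.7 -9.  30. ] [10.   8.9 49.9]
50 62 232 [ 7.9  0.1 55.4] [ 3.  -9.  50.1] [ 9.8  9.  62. ]
80 92 23 [ 1.6  0.3 86.3] [ 0.4 -2.2 83.1] [ 2.3  3.  89.1]
0 [-67. -14.  12.  18.  24. -27. -75.]
10 [-67. -14.  12.  18.  24. -27. -65.]
20 [-40.  -9. -24.  18.  37. -17. -68.]
30 [-46. -11. -16.  18.  33. -20. -55.]
40 [-45. -10. -17.  18.  34. -20. -45.]
90 [-31.  -1. -42.  18.  45.  -6.  -6.]
180 [-35.  -5. -33.  18.  41. -13.  88.]
```

```bash
python3 - <<'E'
from h import *
from station import *
sp=AX+95.5*UY
a=60
movep([470,-120,330],ori(a))
movep(sp+150*N,ori(a))
move_l(sp+100*N,100)
s=state();c=capture("wrist");cv2.imwrite("pics/w7.png",c["color"][...,::-1]);np.savez("/tmp/w7.npz",M=T(c,s),R=s["orientation"],p=s["ee_pos"],**c)
t=capture("top");crop(t,195,345,150,245,5,"pics/t7.png");sc=capture("scene");crop(sc,340,490,140,260,5,"pics/s7.png")
np.savez("/tmp/s7.npz",**sc)
e=s["ee_pos"]-sp;print(s["t"],e@UX,e@UY,e@N,s["force"].round(1),s["width"],pointer(t,T(t),AX))
print(s["orientation"].round(3)-ori(a).round(3))
E
```

```text
23.5833 0.0873855445710987 -0.1185145546405876 100.05972254413626 [-0.8  0.6 -0.2] 18.92173289133758 (np.float32(0.3294105), np.int64(48), np.float64(116.08811983350328), np.float64(186.9230359865825))
[[0. 0. 0.]
 [0. 0. 0.]
 [0. 0. 0.]]
```

View pics/w7.png

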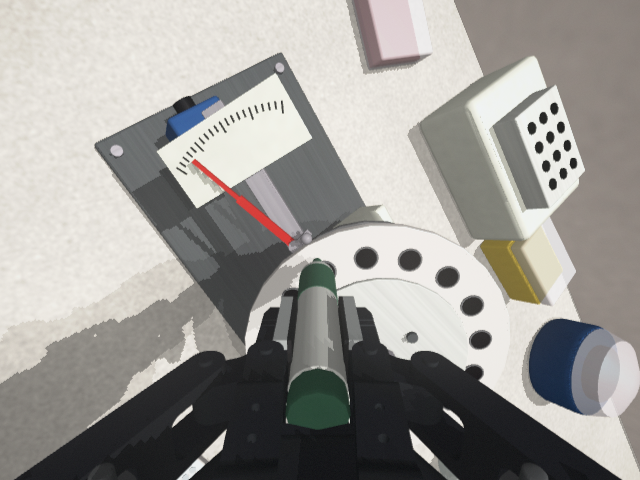

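View pics/s7.png

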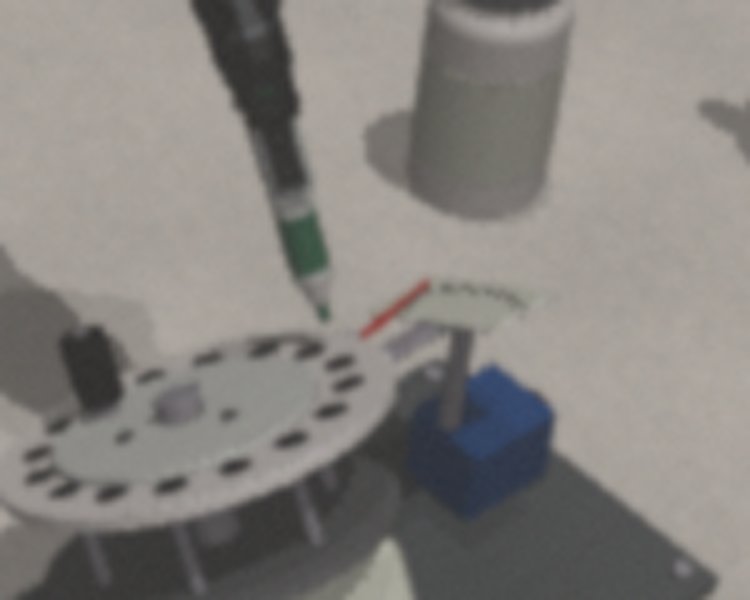

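The nib at wrist pixel (317,262) hasn't shifted in the grip. It hovers about 11 mm above the white band beside the feeler at (303,238), and the marker looks square. I'll lower it in small guarded steps.

```bash
python3 - <<'E'
from h import *
from station import *
sp=AX+95.5*UY
f0=np.mean([state()["force"]@N for _ in range(3)]);print("base",f0)
move_l(sp+93*N,40)
h=93
while h>82:
    h-=0.7;move_l(sp+h*N,15);sleep(.05);s=state();f=s["force"]@N-f0
    print(round(h,1),round(f,2),((s["ee_pos"]-sp)@N).round(2),s["force"].round(1))
    if f>1.5:break
sleep(.5);s=state();print("hold",s["force"]@N-f0,s["force"].round(1),s["t"])
c=capture("wrist");cv2.imwrite("pics/w8.png",c["color"][...,::-1])
sc=capture("scene");crop(sc,340,490,140,260,5,"pics/s8.png");t=capture("top");print(pointer(t,T(t),AX),state()["t"])
E
```

```text
base 0.17198493583888483
92.3 -1.04 92.36 [ 0.2 -0.8 -0.8]
91.6 -0.77 91.59 [ 0.4 -0.1 -0.4]
90.9 -0.32 90.87 [-0.6  0.  -0.5]
90.2 0.24 90.16 [-0.1  0.3  0.4]
89.5 -1.02 89.49 [ 0.4 -0.6 -0.7]
88.8 1.09 88.88 [-0.5 -0.5  1.2]
88.1 7.49 88.63 [-4.7 -0.5  6.1]
hold 6.69146750372765 [-4.6  0.1  5.3] 26.6583
(np.float32(0.3300265), np.int64(50), np.float64(121.68831100329032), np.float64(186.9230359865825)) 26.8083
```

View pics/w8.png

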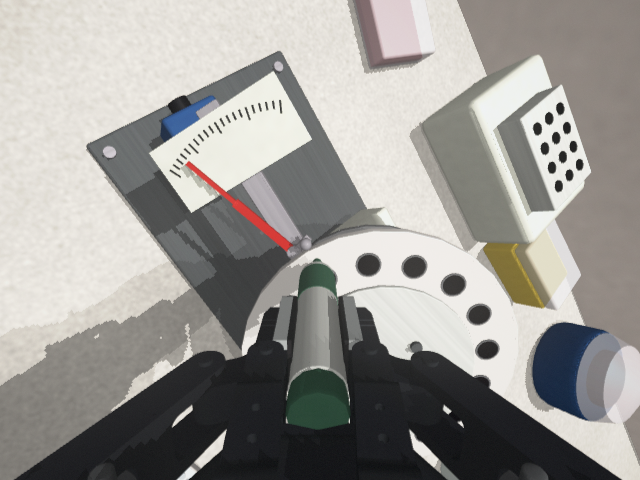

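View pics/s8.png

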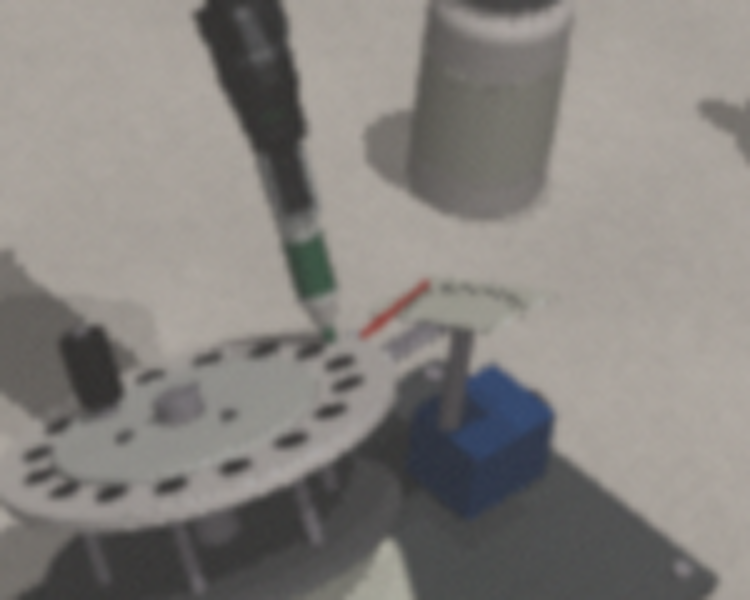

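The nib meets the face at the predicted 88.6 mm, with about 6.7 N along the normal held for 0.5 s. In the wrist view it sits at (317,262), right beside the feeler at (303,242), and the pointer still reads high. Now I'll lift off and return to above the rack.

```bash
python3 - <<'E'
from h import *
from station import *
sp=AX+95.5*UY
move_l(sp+150*N,100)
t=capture("top");print(pointer(t,T(t),AX))
movep([470,-120,330],ori(60))
movep(MK+[0,0,240],od())
move_l(MK+[0,0,175],120)
s=state();c=capture("wrist");cv2.imwrite("pics/w9.png",c["color"][...,::-1]);np.savez("/tmp/w9.npz",M=T(c,s),R=s["orientation"],p=s["ee_pos"],**c)
print(s["t"],(s["ee_pos"]-MK).round(1),s["force"].round(1),s["width"])
R,p=s["orientation"],s["ee_pos"]
o,d=ray(c,T(c,s),317,261);o=R.T@(o-p);d=R.T@d;print((o+d*(88.6-o[2])/d[2]).round(1))
E
```

```text
(np.float32(0.32510656), np.int64(55), np.float64(110.43098551157117), np.float64(186.9230359865825))
30.5083 [4.00e-01 1.00e-01 1.76e+02] [ 0.4 -0.1  0.2] 18.427883622294946
[-0.4  0.4 88.6]
```

View pics/w9.png

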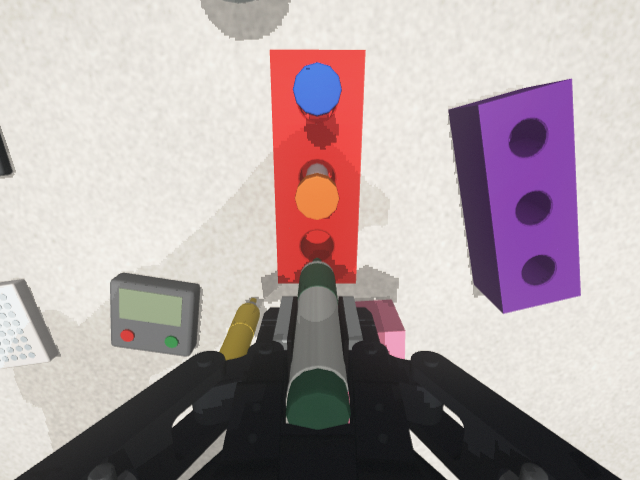

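The free hole at (317,246) is in line with the nib, and the rack fit puts it at (458.0, −297.3), which agrees. I'll insert with guarding.

```bash
python3 - <<'E'
from h import *
from station import *
c=dict(np.load("/tmp/w9.npz"));print(onz(c,c["M"],317,246,55).round(1))
ok=True
for z in(140,125,112,104,100,98.6):
    move_l(MK+[0,0,z],70 if z>100 else 25);s=state();print(z,s["force"].round(1),s["ee_pos"].round(1))
    if np.linalg.norm(s["force"])>10 and z>99: ok=False;break
if ok:
    gripper_to(42);s=state();print(s["width"],s["t"])
    move_l(MK+[0,0,240],150)
    sleep(.2);s=state()
    c=capture("wrist");cv2.imwrite("pics/w10.png",c["color"][...,::-1]);np.savez("/tmp/w10.npz",M=T(c,s),**c)
    t=capture("top");print(pointer(t,T(t),AX),state()["t"])
    np.savez("/tmp/t10.npz",**t);cv2.imwrite("pics/t10.png",t["color"][...,::-1])
E
```

```text
[ 458.  -297.6   55. ]
140 [0.1 0.2 0.8] [ 458.4 -297.6  139.8]
125 [0.1 0.2 0.4] [ 458.2 -297.2  124.5]
112 [-0.5 -0.2  0. ] [ 458.2 -297.2  111.4]
104 [ 0.1  0.2 -0.3] [ 458.3 -297.2  103.6]
100 [-0.1 -0.6 -0.5] [ 458.5 -297.4   99.9]
98.6 [0.  0.5 1.2] [ 458.6 -297.5   98.8]
41.96328108888731 33.0833
(np.float32(0.32080153), np.int64(59), np.float64(110.43098551157117), np.float64(186.9230359865825)) 34.475
```

View pics/w10.png

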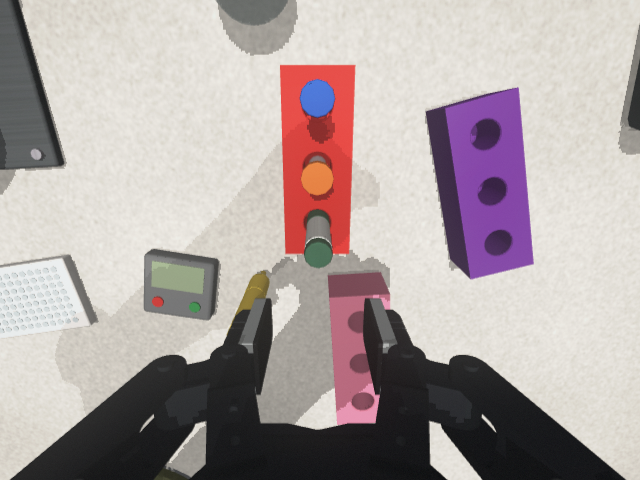

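View pics/t10.png

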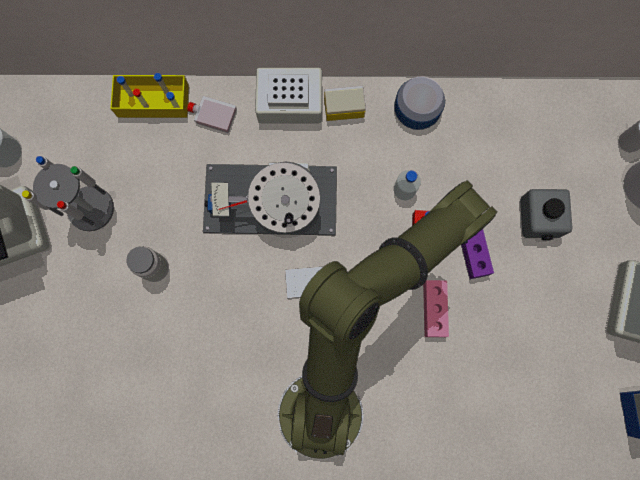

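```bash
python3 - <<'E'
from h import *
from station import *
c=dict(np.load("/tmp/w10.npz"));m=np.zeros((480,640),bool);m[205:270,300:336]=1
P=pts(c,c["M"],m);Q=P[P[:,2]>136];print("top",Q.mean(0).round(1),P[:,2].max().round(1));Q=P[(P[:,2]>62)&(P[:,2]<125)];print(Q.mean(0).round(1),Q.max(0).round(1))
job_done();print(state()["t"])
E
```

```text
top [ 458.6 -298.2  139.8] 142.0
[ 465.6 -298.6   96. ] [ 468.1 -287.7  125. ]
the job is handed in; nothing more can be done
the job is handed in; nothing more can be done
```

I did every step of the task and handed the job in at about 34.5 s of the 72 s allowed. The station gave no verdict, so what follows rests on my own measurements.

- **Wheel:** I turned it by the knob through about 258°, and a sinusoid fit of 16 pointer readings put the high spot at a knob angle of 192.6°. I left it there. The fitted maximum was 0.314 rad. After release the pointer read 0.313 (wrist camera) and 0.318 (top camera), and 0.321 in the last top view before handing in. While the marker was near the face the top camera read about 0.33, with part of the pointer hidden. The differences are within camera noise.
- **Touch:** I held the green marker square to the face and touched its nib down beside the feeler for about 0.5 s. The wrist sensor showed about 7 N along the normal, well under 30 N but firmer than the few newtons I had aimed for.
- **Marker back in the rack:** It stands upright and released in its original hole. Its top is about 140 mm above the bench, so the nib should be about 10 mm above it.
- **Everything else:** The gauge was never approached below the plane of the face. In the last pictures the tubes, bottle, jar, timer and plate look unmoved, though the arm partly hid the rack, timer and plate in the top view. I checked this by eye only. No check failed.

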